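Shim the inking slab level

ROBOT

A 6-joint arm with a two-finger parallel gripper is mounted at the origin on the work surface. World frame = base frame: x ahead of the robot, y to its left, z up, the work surface at z = 0. Lengths are in m, angles in rad, forces in N, time in s.
With the tool pointing down it reaches from about 0.25 to 0.8 m from the base axis. Payload 3.9 kg.
Tool frame: the origin (TCP) lies at the centre of the arm's flange, where the gripper is bolted on; the fingertips stand 173 mm ahead of it and the grasp point (between the pads) lies 155 mm ahead of it (bot.tcp_to_tips is the distance from the TCP to the fingertips, in m); z points along the fingers, y is the line along which they close (so a half turn about z gives the same grasp; the last joint's range is limited). The gripper opens to 85 mm and grips with 20 to 120 N. Pads are 22 mm wide; open, the fingers measure 114 mm over their backs; the gripper's body (76 mm by 85 mm) begins 54 mm behind the grasp point. The pads swing forward as they close: fully open they stand 13 mm farther back than shut.
Start: joints at [1.19, 0.26, -0.138, 1.173, 0, 1.571], TCP at [0.195, 0.487, 0.405] pointing down, gripper open.
Joint ranges: [-2.78, 2.78], [-0.83, 1.72], [-1.28, 1.37], [-1.9, 2.12], [-1.57, 1.48], [-3.14, 3.14]. Speed limits (rad/s): [2.57, 2.57, 3.14, 3.14, 3.14, 3.14].

INTERFACE

Orientations are given as a unit quaternion [x, y, z, w].
In Python, from workcell import bot, imaging gives the robot as it stands.
- The arm moves only by the tool carry_out, never from a script. Its argument "motion" is a list of rows, each an object with "jaw": the opening, from 0 (shut) to 1 (fully open); "delta_pos": the shift along the world's x, y, z in cm, a list of three; "yaw": the turn about the world's z in rad. In form: [{"jaw": jaw, "delta_pos": [tx, ty, tz], "yaw": yaw}, ...]. A call has exactly 5 rows; each row is the pose to reach, as a shift and turn from the pose commanded when the call began; what a row does not reach only later rows make up. A row lasts 1/10 s, in which the tool goes at most 50 mm and 8.59 degrees, less where a joint would pass 70% of its speed; a pose out of reach is approached as far as the arm can. A call with a gripper value outside its range is refused whole. The fingers move at their own pace and stop on an object; "squeeze" is the grip in N (left out, the last holds). Time passes only in rows, so rows that repeat a pose let the fingers close, or fill a call up. It gives the time, the measured TCP pose, the force, the opening and the grip force at its end, in the units of the state.
- bot.get_state(): the state, without advancing time (a new reading comes with each control period).
- imaging.capture(name): name is "side" or "top"; returns (picture, depth): 400x640x3 uint8, red, green, blue; 400x640 float32, m along the optical axis (not along the pixel's ray), 0 where there is no reading.
- imaging.calibration(name): a dict with "K" (3x3 intrinsics, pixels), "R" (3x3) and "t" (3): a world point X has camera coordinates R X + t. Camera axes: x right, y down, z forward; pixel columns grow to the right and rows downward; lengths in m; the calibration is good to about 2 mm. A picture is of the moment at which its call begins. calibration takes no time and is no camera call.
- bot.hand_in(): hands the job in; it is judged then, once.
The state is a dict: "time_s": time; "joints": joint angles; "joint_vel": joint speeds; "tau": joint torques, N m; "tcp_pos": TCP position; "eef_rot": TCP orientation; "contact_force": force on the tool from outside, world axes, zero at the start; "ft_torque": the same for the moment, N m; "grip_width": finger opening in m; "grip_force": force on a finger pad.
Only numpy, scipy, OpenCV 4.12 (cv2) and the standard library are available. Lean on these libraries where they do the work, as an engineer would, in place of code of your own. Each camera call takes 0.05 s, during which the arm holds its last target. There are 200 camera calls.

TASK

Level the inking slab: pick up the wooden wedge, lay it flat on the bench and ease it, thin end first, under the slab's low corner, beneath the screw foot, until the bubble of the red level on the slab sits between the two black lines, then let go. Work gently: do not jam the wedge or drive the slab well past level, keep the robot off the slab and the level, and leave the other things where they are.

Things in the scene. Friction and masses are not known exactly. Their poses are not given: they have to be found in the camera images.
- wedge: Loose wooden wedge, 164 x 36 mm, 0.12 kg. At its thick end a grip block 34 mm long (x), 32 mm wide (y), 44 mm tall with orange band. Origin: underside, below the middle of the grip block; x points to the thin end, z up. The ramp falls evenly from 27 mm high at x = 17 mm to 3 mm at x = 147 mm (thin end). Shallow enough to stay put when let go.
- nose (a point): Middle of the wedge's thin edge, on its underside, at x = 147 mm of the wedge.
- stand: Fixed blue frame under the slab. Origin on the bench below the slab; x points to the far hinge rail, y left. The slab spans x -110 to +100, y -120 to +120 mm, 8 mm thick, underside 34 mm up when level; it turns about its far edge. Its near right corner rests on a stop post, the near edge is 8 mm low. The near left corner is open beneath: push the wedge in there along +x.
- low_corner (a point): On top of the slab, above the black screw foot under the near left corner: x = -98, y = +85 mm of the stand, 42 mm up when level. The foot is a 16 mm rubber ball, 12 mm in from the near edge. Its setting differs: its lowest point is 4 to 12 mm above the bench at the start, 12 to 20 mm at level. It loads the wedge with 3 to 7 N; pushing takes 10 to 25 N.
- slab: Hinged grey slab with the red level fixed on it. Origin: middle of its far edge, on the hinge axis, 38 mm above the bench; x away from the near edge, z up. The level is 190 mm long (x), 40 mm wide, its top 30 mm above the slab; its middle lies 108 mm nearer than the origin and 35 mm to the right.
- bubble (a joint): Place of the white bubble (30 mm long) in the green window on the level, in m from the middle of the two black lines (40 mm clear between them); + is towards the far, hinged side. Starts near +0.040 (near edge low), 0 is level, negative: near edge too high. 1 mm of bubble is about 0.2 mm of lift at the foot or 1.1 mm of wedge travel.
- brayer: Bystander: ink roller, loose, 120 mm wide, handle along its -x side. Origin under the roller.
- ink_can: Bystander: ink can with blue label, 72 mm diameter, 70 mm tall, origin under its centre.
- ink_can2: Bystander: ink can with yellow label, 72 mm diameter, 70 mm tall, origin under its centre.
- jar: Bystander: jar, 60 mm diameter, 100 mm tall, origin under its centre.
- block: Bystander: printing block, 100 x 130 x 24 mm, origin under its centre.
- knife: Bystander: palette knife lying on the bench.
Things that resemble listed ones, but are neither listed nor needed, are in the scene too. What is meant by the wedge is not purple, and is the smaller of those in its own colour.

How it is judged:
On the way, in this order (a step that is already met when the one before it is completed fails the run):
1. the wedge lies flat on the bench with its thin end under the low corner's foot, the slab still low (x of nose in the frame of stand between -0.096 and 0.05 m and y of nose in the frame of stand between 0.05 and 0.12 m and height (world z) of wedge below 0.005 m and value of joint bubble above 0.012 m), for 0.1 s.
2. the wedge carries the low corner and the bubble is between the lines (value of joint bubble between -0.005 and 0.005 m and contact force between wedge and slab above 1 N), for 0.3 s.
At the end, for the whole second after the job is handed in: The bubble rests within 5 mm of the middle (between the lines), the slab's foot bears on the wedge, which lies flat on the bench, thin end under the slab, grip block out in front of it, at rest and released (all of step 2 and x of nose in the frame of stand above -0.09 m and x of wedge in the frame of stand below -0.12 m and angle between wedge's own z axis and vertical below 0.05 rad and height (world z) of wedge below 0.004 m and linear speed of wedge below 0.01 m/s and contact force between the fingers and wedge below 0.1 N); the robot touches nothing.
It fails at once if the wedge is jammed against the slab with more than 20 N (contact force between wedge and slab above 20 N).
It fails at once if the slab is driven well past level (bubble more than 22 mm beyond the middle on the near side) (value of joint bubble below -0.022 m).
It fails at once if the robot presses on the slab or the level (over 2 N) (contact force between any of the arm, the fingers and slab above 2 N).
It fails at once if a bystander is moved more than 30 mm (distance of any of brayer, ink_can, ink_can2, jar, block, knife from where it was at the start of the episode above 0.03 m).
It also fails if it takes over 61 s, if anything falls off the work surface, if the arm or the gripper's body presses on something with over 40 N, if the wrist force passes 120 N, or if a joint passes its speed limit or range.

## Working session

There is one attempt and no reset: what is moved stays moved. The work goes in short steps, Python scripts to look and compute and a tool call to move; the robot and the scene stay as the last step left them, time stands still between calls to the robot, and variables do not carry over. Pictures are saved under pics/ and viewed, at most 10 in all, crops included, and the job is handed in when it is done.

Besides the shell and the picture viewer there is one more tool, called after ">>>" by a JSON object that holds its "name" and its "arguments". carry_out: Moves the arm, as the interface text tells. Its arguments: {"type":"object","properties":{"motion":{"type":"array","items":{"type":"object","properties":{"jaw":{"type":"number"},"delta_pos":{"type":"array","items":{"type":"number"}},"yaw":{"type":"number"}}}},"squeeze":{"type":"number"}},"required":["motion"]}

```bash
mkdir -p pics
cat > h.py <<'E'
import numpy as np, cv2
from workcell import bot, imaging
def snap(n,tag):
    p,d=imaging.capture(n); np.savez(f'pics/{tag}.npz',p=p,d=d); cv2.imwrite(f'pics/{tag}.png',p[:,:,::-1]); return p,d
def ray(n,u,v,z):
    c=imaging.calibration(n);K,R,t=map(np.array,(c['K'],c['R'],c['t']))
    o=-R.T@t; r=R.T@np.linalg.inv(K)@np.array([u,v,1.]); return o+r*(z-o[2])/r[2]
def pts(n,d):
    c=imaging.calibration(n);K,R,t=map(np.array,(c['K'],c['R'],c['t']))
    v,u=np.indices(d.shape); P=np.stack([u,v,np.ones_like(u)],-1)@np.linalg.inv(K).T*d[...,None]
    return (P-t)@R
E
python3 - <<'E'
from h import *
a,_=snap('top','top0'); b,_=snap('side','side0')
s=bot.get_state(); print(s)
for n in('top','side'): c=imaging.calibration(n); print(n,-np.array(c['R']).T@np.array(c['t']),np.array(c['R'])[2],c['K'][0][0])
E
```

```text
{'time_s': 0.1, 'joints': array([ 1.18999988e+00,  2.60609575e-01, -1.39253607e-01,  1.17271305e+00,
       -9.00394560e-06,  1.57079886e+00]), 'joint_vel': array([-0.00036258,  0.00060069,  0.00331469,  0.00064382,  0.00101668,
        0.00054405]), 'tau': array([ 1.05019233e-03, -4.06508625e+01,  2.54527295e+01,  1.01361133e-02,
       -7.17513728e-06, -6.12288460e-06]), 'tcp_pos': array([0.1950051 , 0.4870994 , 0.40394734]), 'eef_rot': array([ 1.89251101e-01,  9.81928322e-01, -8.74722359e-04, -1.64001738e-04]), 'contact_force': array([ 0.5206368 , -1.24481551, -0.80643826]), 'ft_torque': array([-0.00918939,  0.02852397,  0.02279497]), 'grip_force': 0.0, 'grip_width': 0.08506443432468404}
top [ 3.80008867e-01 -5.43069928e-04  1.64492393e+00] [ 0.07097643 -0.00818039 -0.99744445] 447.84663418976737
side [ 0.23670266 -1.06420109  0.82907249] [ 0.21160767  0.80375718 -0.55605448] 409.6733552329947
```

View pics/top0.png

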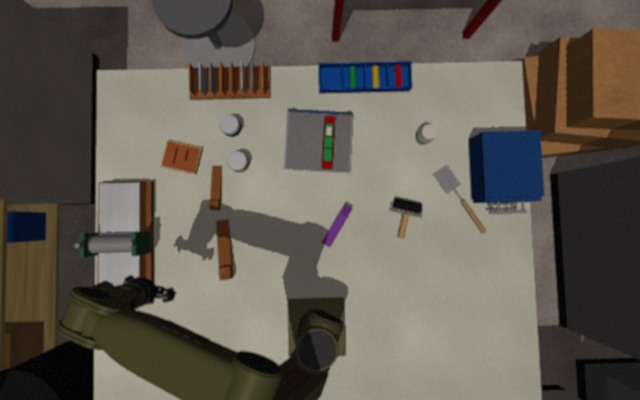

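View pics/side0.png

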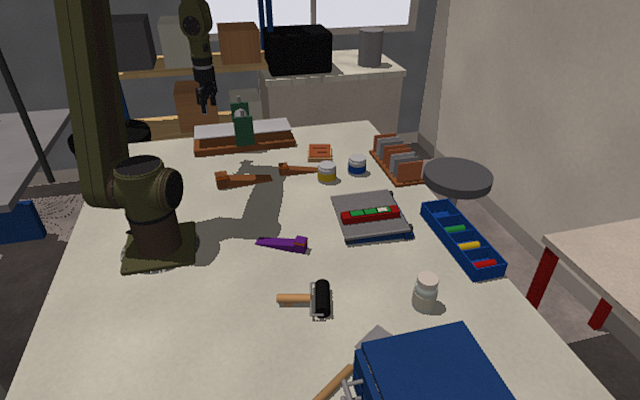

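The top view shows a small brown wedge near (216,187), a larger brown one near (224,250), and a purple one near (338,225). The slab is at (319,140), with its near left corner at about (287,170). The smaller brown wedge at (216,187) matches the description, so I'll check it in a close crop while measuring.

```bash
cat > m.py <<'E'
from h import *
T=np.load('pics/top0.npz'); S=np.load('pics/side0.npz')
for n,D,box in(('top',T,(195,230,155,290)),('side',S,(205,330,155,200))):
    p,d=D['p'],D['d']; h=cv2.cvtColor(p,cv2.COLOR_RGB2HSV)
    m=cv2.inRange(h,(2,110,50),(20,255,255)); q=np.zeros_like(m); a,b,c,e=box; q[c:e,a:b]=m[c:e,a:b]
    P=pts(n,d)
    k,l,st,ce=cv2.connectedComponentsWithStats(q)
    for i in range(1,k):
        if st[i,4]<60: continue
        X=P[l==i]; X=X[d[l==i]>0]; uv=np.argwhere(l==i)[:,::-1].astype(np.int32)
        print(n,st[i],ce[i],'xyz min/max',np.percentile(X,[1,99],axis=0).round(3).tolist(), cv2.minAreaRect(uv))
    # slab: grey points z 0.03..0.055
p,d=T['p'],T['d'];P=pts('top',d)
reg=np.zeros(d.shape,bool);reg[100:180,275:365]=1
g=reg&(P[...,2]>.022)&(P[...,2]<.06)
uv=np.argwhere(g)[:,::-1].astype(np.int32); r=cv2.minAreaRect(uv); print(r)
for c in cv2.boxPoints(r): print(c,ray('top',*c,.042).round(4))
X=P[g];A=np.c_[X[:,:2],np.ones(len(X))];f=np.linalg.lstsq(A,X[:,2],rcond=None)[0];print('plane',f)
a=cv2.resize(p[100:230,190:370],None,fx=4,fy=4,interpolation=cv2.INTER_CUBIC)
b=cv2.resize(S['p'][130:250,205:425],None,fx=3.2,fy=3.2,interpolation=cv2.INTER_CUBIC)
cv2.imwrite('pics/c1.png',a[:,:,::-1]); cv2.imwrite('pics/c2.png',b[:,:,::-1])
E
python3 m.py
```

```text
top [210 166  11  44 394] [215.44670051 188.1751269 ] xyz min/max [[0.431, 0.338, -0.001], [0.587, 0.37, 0.05]] ((215.84263610839844, 187.7030487060547), (9.903339385986328, 43.17571258544922), 4.085616588592529)
top [217 220  13  60 666] [223.52252252 248.54954955] xyz min/max [[0.188, 0.301, 0.002], [0.388, 0.352, 0.062]] ((223.79428100585938, 249.38531494140625), (58.8764533996582, 11.935091018676758), 87.1375961303711)
side [308 155  22   7 130] [318.09230769 157.63846154] xyz min/max [[0.567, 0.405, 0.003], [0.651, 0.444, 0.027]] ((318.5, 158.0), (6.0, 21.0), 90.0)
side [279 163  39  13 306] [294.88235294 169.54575163] xyz min/max [[0.427, 0.278, 0.003], [0.578, 0.374, 0.046]] ((298.0, 169.0), (12.0, 38.0), 90.0)
side [215 171  57  18 617] [238.59319287 179.55267423] xyz min/max [[0.185, 0.291, 0.003], [0.388, 0.354, 0.059]] ((243.089111328125, 177.39109802246094), (17.114639282226562, 55.4235725402832), 84.2894058227539)
((317.9570007324219, 139.7949676513672), (66.49750518798828, 61.01902389526367), 3.0940582752227783)
[283.10995 168.4654 ] [0.5709 0.1054 0.042 ]
[286.40347  107.535324] [0.7933 0.0892 0.042 ]
[352.80405 111.12454] [ 0.7745 -0.1518  0.042 ]
[349.51053 172.05461] [ 0.5522 -0.1332  0.042 ]
plane [ 0.01962314 -0.00536277  0.0245632 ]
```

View pics/c1.png

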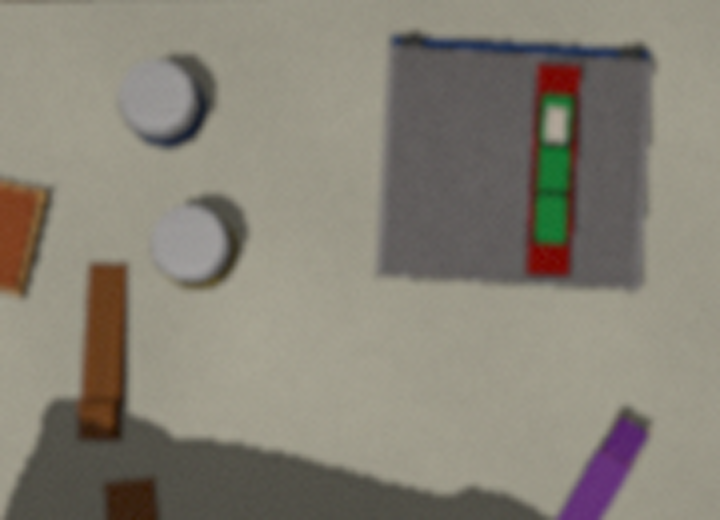

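View pics/c2.png

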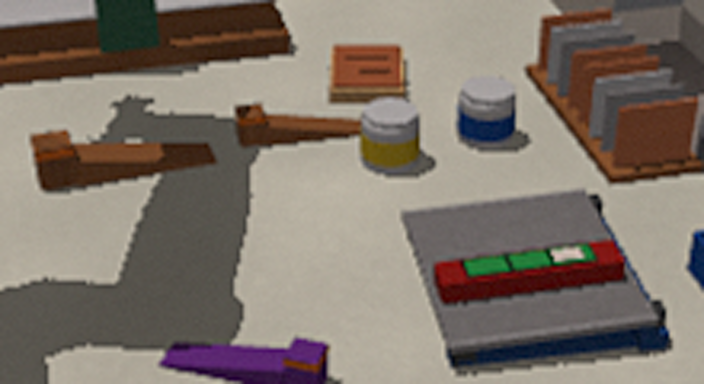

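The crops confirm the choice. In c1 the small brown wedge has its thin end at (108,265) and its block at (100,420), pointing away from the robot (+x). Its block carries an orange band in c2 at (250,120), and the yellow can stands beside its nose. The slab's near left corner is at c1 (378,275). Next I'll measure both poses precisely.

```bash
cat > g.py <<'E'
from h import *
def stand(p):
    h=cv2.cvtColor(p,cv2.COLOR_RGB2HSV).astype(int)
    g=((h[...,1]<40)&(h[...,2]<135)); W=np.zeros_like(g);W[100:180,278:362]=g[100:180,278:362]
    r=cv2.inRange(h.astype(np.uint8),(0,150,60),(8,255,255)); R=np.zeros_like(r);R[105:180,300:350]=r[105:180,300:350]
    return W,R
if __name__=='__main__':
    T=np.load('pics/top0.npz');p,d=T['p'],T['d'];P=pts('top',d)
    W,R=stand(p)
    L=[];Rr=[];N=[];F=[]
    for v in range(116,164):
        u=np.flatnonzero(W[v]); L.append(ray('top',u[0]-.5,v,.038)[:2]); Rr.append(ray('top',u[-1]+.5,v,.038)[:2])
    for u in list(range(294,320))+list(range(338,346)):
        v=np.flatnonzero(W[:,u]); N.append(ray('top',u,v[-1]+.5,.034)[:2]);F.append(ray('top',u,v[0]-.5,.042)[:2])
    L,Rr,N,F=map(np.array,(L,Rr,N,F))
    pl=np.polyfit(L[:,0],L[:,1],1);pr=np.polyfit(Rr[:,0],Rr[:,1],1);pn=np.polyfit(N[:,1],N[:,0],1);pf=np.polyfit(F[:,1],F[:,0],1)
    print('yaw est',np.arctan(pl[0]),np.arctan(pr[0]),-np.arctan(pn[0]),-np.arctan(pf[0]))
    def X(a,b): y=(a[0]*b[1]+a[1])/(1-a[0]*b[0]); return np.array([b[0]*y+b[1],y])
    for n,c in(('NL',X(pl,pn)),('NR',X(pr,pn)),('FL',X(pl,pf)),('FR',X(pr,pf))): print(n,c.round(4))
    print('red rect',cv2.minAreaRect(np.argwhere(R)[:,::-1].astype(np.int32)))
    # wedge
    h=cv2.cvtColor(p,cv2.COLOR_RGB2HSV); m=cv2.inRange(h,(2,110,40),(20,255,255))
    e=[]
    for v in range(167,210):
        u=np.flatnonzero(m[v,200:230])+200
        if len(u): e.append((v,u[0],u[-1],*[round(float(P[v,k,2]),3) for k in (u[0]+1,int(u.mean()),u[-1]-1)]))
    print(e[::4])
    sel=np.zeros(d.shape,bool);sel[160:212,205:226]=m[160:212,205:226]>0
    Q=P[sel&(P[...,2]>.036)];print('block top',len(Q),Q.mean(0),Q.min(0),Q.max(0))
    E=[ray('top',u-.5,v,.0 )[:2] for v,u,*_ in e if v<198]
    le=np.array([ray('top',u-.5,v,max(.003,min(.027,.003+.024*(v-167)/35)))[:2] for v,u,*_ in e if v<199])
    q=np.polyfit(le[:,0],le[:,1],1);print('wedge left edge yaw',np.arctan(q[0]),'y at .45,.57',np.polyval(q,[.45,.57]))
    print('nose end row', ray('top',217,e[0][0]-.5,.003),'block near', ray('top',215,e[-1][0]+.5,.02))
E
python3 g.py
```

```text
yaw est -0.07460218172734541 -0.08524467918780812 -0.07318508923529247 -0.08300468961810932
NL [0.5693 0.1043]
NR [ 0.5518 -0.1353]
FL [0.7944 0.0875]
FR [ 0.7742 -0.1543]
red rect ((328.1305236816406, 142.04205322265625), (9.711777687072754, 52.350467681884766), 3.8140745162963867)
[(167, np.int64(213), np.int64(220), 0.009, -0.003, 0.008), (171, np.int64(213), np.int64(220), 0.003, 0.006, 0.007), (175, np.int64(212), np.int64(220), 0.01, 0.006, 0.007), (179, np.int64(212), np.int64(220), 0.018, 0.012, 0.015), (183, np.int64(212), np.int64(220), 0.012, 0.01, 0.012), (187, np.int64(212), np.int64(220), 0.018, 0.018, 0.023), (191, np.int64(211), np.int64(220), 0.019, 0.019, 0.014), (195, np.int64(211), np.int64(220), 0.026, 0.018, 0.022), (199, np.int64(211), np.int64(220), 0.025, 0.023, 0.026), (203, np.int64(210), np.int64(219), 0.044, 0.04, 0.036), (207, np.int64(210), np.int64(219), 0.044, 0.05, 0.035)]
block top 84 [0.44708299 0.35057497 0.06286025] [ 0.38000887 -0.00054307  0.0385375 ] [0.46371278 0.36945132 1.64492393]
wedge left edge yaw -0.03151332840284143 y at .45,.57 [0.3725991  0.36881625]
nose end row [0.58860438 0.35115814 0.003     ] block near [0.42996975 0.3561081  0.02      ]
```

>>> {"name": "carry_out", "arguments": {"motion": [{"jaw": 1, "delta_pos": [3, -1.6, -1], "yaw": 0.07}, {"jaw": 1, "delta_pos": [6.5, -3.4, -2.5], "yaw": 0.15}, {"jaw": 1, "delta_pos": [10, -5.3, -4], "yaw": 0.22}, {"jaw": 1, "delta_pos": [13.5, -7.2, -5], "yaw": 0.29}, {"jaw": 1, "delta_pos": [17, -9, -6], "yaw": 0.35}]}}

```text
time_s: 0.6
tcp_pos: [0.3661, 0.3962, 0.3437]
eef_rot: [0.014, 1.0, -0.0, -0.0]
contact_force: [0.9, 1.1, 0.6]
grip_width: 0.0858
grip_force: 0.0
```

>>> {"name": "carry_out", "arguments": {"motion": [{"jaw": 1, "delta_pos": [3, -1.5, -1], "yaw": 0}, {"jaw": 1, "delta_pos": [6, -3, -2.5], "yaw": 0}, {"jaw": 1, "delta_pos": [8, -4.2, -4], "yaw": 0}, {"jaw": 1, "delta_pos": [8, -4.2, -4], "yaw": 0}, {"jaw": 1, "delta_pos": [8, -4.2, -4], "yaw": 0}]}}

```text
time_s: 1.1
tcp_pos: [0.445, 0.3549, 0.3039]
eef_rot: [0.016, 1.0, -0.001, -0.001]
contact_force: [-0.2, -0.4, 0.1]
grip_width: 0.0851
grip_force: 0.0
```

Run:
```python
from h import *
s=bot.get_state();print(s['time_s'],s['tcp_pos'],s['eef_rot'],s['contact_force'])
x,y=s['eef_rot'][:2];print('yaw of tool y-90deg',np.arctan2(y*y-x*x,2*x*y)-np.pi/2)
snap('side','side1')
# level check: expected centre of level
print(ray('top',328.1,142.0,.07))
o=np.array([.6702,-.0242]);c,sn=np.cos(.079),np.sin(.079);ex=np.array([c,-sn]);ey=np.array([sn,c]);print(o-.008*ex-.035*ey)
p=cv2.imread('pics/side1.png')[120:240,205:425];cv2.imwrite('pics/c3.png',cv2.resize(p,None,fx=3.4,fy=3.4,interpolation=cv2.INTER_CUBIC))
```

```text
1.1 [0.44501529 0.35490062 0.30394081] [ 1.59623317e-02  9.99871927e-01 -5.15393842e-04 -1.03385459e-03] [-0.15647777 -0.39319688  0.12977214]
yaw of tool y-90deg -0.03192604056319115
[ 0.65832454 -0.05800218  0.07      ]
[ 0.65946283 -0.0584595 ]
```

View pics/c3.png

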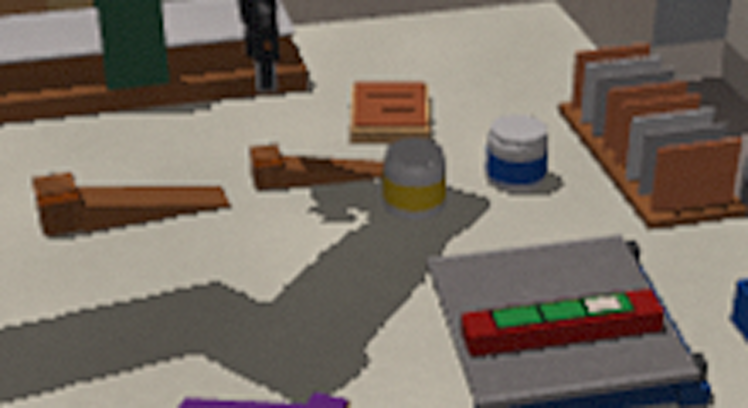

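The picture shows the gripper at (263,70), above the wedge's block at (268,165). The stand pose agrees with the level's position to about 1 mm. Descending to grasp.

>>> {"name": "carry_out", "arguments": {"motion": [{"jaw": 1, "delta_pos": [0, 0, -3], "yaw": 0}, {"jaw": 1, "delta_pos": [0, 0, -6], "yaw": 0}, {"jaw": 1, "delta_pos": [0, 0, -9], "yaw": 0}, {"jaw": 1, "delta_pos": [0, 0, -11.5], "yaw": 0}, {"jaw": 1, "delta_pos": [0, 0, -12.1], "yaw": 0}]}}

```text
time_s: 1.65
tcp_pos: [0.4431, 0.3554, 0.1818]
eef_rot: [0.014, 1.0, -0.001, -0.002]
contact_force: [-0.7, -0.5, 0.3]
grip_width: 0.0851
grip_force: 0.0
```

>>> {"name": "carry_out", "arguments": {"motion": [{"jaw": 0.7, "delta_pos": [0, 0, 0], "yaw": 0}, {"jaw": 0.5, "delta_pos": [0, 0, 0], "yaw": 0}, {"jaw": 0.3, "delta_pos": [0, 0, 0], "yaw": 0}, {"jaw": 0.2, "delta_pos": [0, 0, 0], "yaw": 0}, {"jaw": 0.2, "delta_pos": [0, 0, 0], "yaw": 0}], "squeeze": 40}}

```text
time_s: 2.15
tcp_pos: [0.4458, 0.356, 0.1854]
eef_rot: [0.015, 1.0, 0.001, 0.001]
contact_force: [0.2, 0.7, 6.5]
grip_width: 0.0312
grip_force: 40.6
```

>>> {"name": "carry_out", "arguments": {"motion": [{"jaw": 0.2, "delta_pos": [0, 0, 1], "yaw": 0}, {"jaw": 0.2, "delta_pos": [0, 0, 3], "yaw": 0}, {"jaw": 0.2, "delta_pos": [0, 0, 5.5], "yaw": 0}, {"jaw": 0.2, "delta_pos": [-1, 0, 8], "yaw": 0}, {"jaw": 0.2, "delta_pos": [-2.5, 0, 10], "yaw": 0}]}}

```text
time_s: 2.65
tcp_pos: [0.4206, 0.3554, 0.2856]
eef_rot: [0.016, 1.0, 0.001, 0.001]
contact_force: [-0.3, -0.1, -1.1]
grip_width: 0.0314
grip_force: 39.8
```

>>> {"name": "carry_out", "arguments": {"motion": [{"jaw": 0.2, "delta_pos": [-1, -2, 0], "yaw": -0.01}, {"jaw": 0.2, "delta_pos": [-2.4, -5, 0], "yaw": -0.02}, {"jaw": 0.2, "delta_pos": [-2.4, -8.5, 0], "yaw": -0.03}, {"jaw": 0.2, "delta_pos": [-2.4, -12, 0], "yaw": -0.04}, {"jaw": 0.2, "delta_pos": [-2.4, -15, 0], "yaw": -0.047}]}}

```text
time_s: 3.15
tcp_pos: [0.3954, 0.2037, 0.2841]
eef_rot: [0.039, 0.999, -0.0, -0.0]
contact_force: [0.2, -0.0, -1.4]
grip_width: 0.0318
grip_force: 39.9
```

>>> {"name": "carry_out", "arguments": {"motion": [{"jaw": 0.2, "delta_pos": [0, -3, 0], "yaw": 0}, {"jaw": 0.2, "delta_pos": [0, -6, -1], "yaw": 0}, {"jaw": 0.2, "delta_pos": [0, -9, -2.5], "yaw": 0}, {"jaw": 0.2, "delta_pos": [0, -11.5, -4], "yaw": 0}, {"jaw": 0.2, "delta_pos": [0, -12.2, -5], "yaw": 0}]}}

```text
time_s: 3.65
tcp_pos: [0.3951, 0.0812, 0.2333]
eef_rot: [0.04, 0.999, -0.001, -0.001]
contact_force: [-0.3, 1.5, -1.2]
grip_width: 0.0314
grip_force: 40.0
```

Run:
```python
from h import *
s=bot.get_state();print(s['time_s'],s['tcp_pos'],s['grip_width'],s['contact_force'])
x,y=s['eef_rot'][:2];print('yaw',np.arctan2(y*y-x*x,2*x*y)-np.pi/2)
a,d=snap('side','side2');b,_=snap('top','top2')
A=cv2.resize(a[130:260,215:425],None,fx=3.6,fy=3.6,interpolation=cv2.INTER_CUBIC)
cv2.imwrite('pics/c4.png',A[:,:,::-1])
```

```text
3.65 [0.39506139 0.08122534 0.23329857] 0.03135395906023685 [-0.27377794  1.51548327 -1.17916017]
yaw -0.08080715829292284
```

View pics/c4.png

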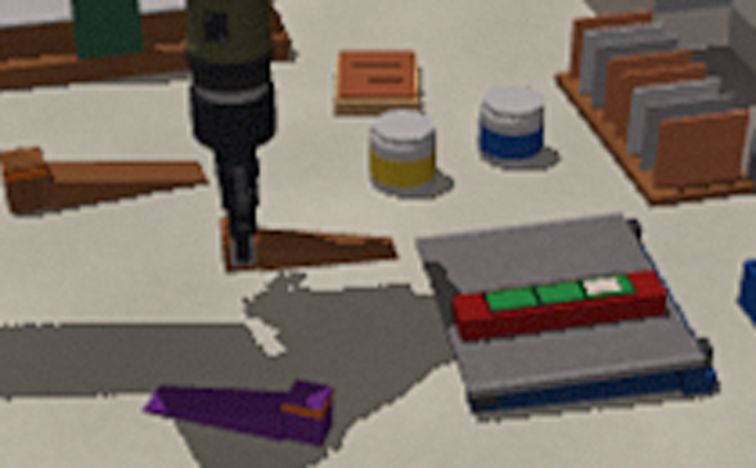

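The wedge is held level, with its nose at crop (395,250), in front of the slab's near left corner at (420,240). I'll lower it to the bench and check where the nose is.

>>> {"name": "carry_out", "arguments": {"motion": [{"jaw": 0.2, "delta_pos": [0, 0, -1], "yaw": 0}, {"jaw": 0.2, "delta_pos": [0, 0, -2.5], "yaw": 0}, {"jaw": 0.2, "delta_pos": [0, 0, -4], "yaw": 0}, {"jaw": 0.2, "delta_pos": [0, 0, -4.6], "yaw": 0}, {"jaw": 0.2, "delta_pos": [0, 0, -4.8], "yaw": 0}]}}

```text
time_s: 4.25
tcp_pos: [0.396, 0.0839, 0.1853]
eef_rot: [0.038, 0.999, -0.0, -0.0]
contact_force: [-2.4, -0.4, 0.1]
grip_width: 0.0315
grip_force: 40.2
```

```bash
cat > w.py <<'E'
from h import *
import sys
tag=sys.argv[1]
s=bot.get_state();print(s['time_s'],s['tcp_pos'].round(4),s['contact_force'].round(1),s['grip_force'])
p,d=snap('top',tag)
h=cv2.cvtColor(p,cv2.COLOR_RGB2HSV); m=cv2.inRange(h,(2,110,30),(20,255,255))
q=np.zeros_like(m);q[165:225,280:310]=m[165:225,280:310]
k,l,st,ce=cv2.connectedComponentsWithStats(q)
for i in range(1,k):
    if st[i,4]>15: print('brown',st[i],ce[i])
o=np.array([.6702,-.0242]);c,sn=np.cos(.079),np.sin(.079);ex=np.array([c,-sn]);ey=np.array([sn,c])
v,u=np.nonzero(q)
if len(v):
    r0=v.min();uu=u[v<=r0+3]; X=ray('top',(uu.min()+uu.max())/2,r0-.5,.004)[:2]-o; print('top end in stand',X@ex,X@ey)
# bubble: white and green inside level, in level coordinates
g=cv2.inRange(h,(45,100,40),(75,255,255)); w=((h[...,1]<75)&(h[...,2]>125))
R=cv2.inRange(h,(0,150,50),(8,255,255))
c2=ray; reg=np.zeros(d.shape,bool); reg[108:172,318:340]=1
ww=[];v,u=np.nonzero(w&reg)
# keep px within the level's strip
def st_(u,v,z=.070): X=ray('top',u,v,z)[:2]-o; return X@ex,X@ey
B=np.array([st_(a,b) for a,b in zip(u,v)]);B=B[(abs(B[:,1]+.035)<.012)&(abs(B[:,0]+.008)<.075)]
gv,gu=np.nonzero((g>0)&reg);G=np.array([st_(a,b) for a,b in zip(gu,gv)])
print('white n',len(B),'x mean %.4f'%B[:,0].mean(),'min %.4f max %.4f'%(B[:,0].min(),B[:,0].max()),'green range',G[:,0].min().round(4),G[:,0].max().round(4))
P=pts('top',d)
E
python3 w.py top3
```

```text
4.25 [0.396  0.0839 0.1853] [-2.4 -0.4  0.1] 40.199432373046875
brown [288 178   9  21 160] [292.05625 187.55625]
top end in stand -0.13637203463549907 0.08772987444861836
white n 43 x mean 0.0325 min 0.0191 max 0.0483 green range -0.0739 0.0563
```

The nose is on the bench at stand x = -136, y = +88 mm, and the bubble reads +40 mm, as expected. I'll ease it in.

>>> {"name": "carry_out", "arguments": {"motion": [{"jaw": 0.2, "delta_pos": [0.8, -0.15, -0.05], "yaw": 0}, {"jaw": 0.2, "delta_pos": [1.7, -0.3, -0.1], "yaw": 0}, {"jaw": 0.2, "delta_pos": [2.5, -0.4, -0.1], "yaw": 0}, {"jaw": 0.2, "delta_pos": [3.1, -0.45, -0.1], "yaw": 0}, {"jaw": 0.2, "delta_pos": [3.5, -0.48, -0.1], "yaw": 0}]}}

```text
time_s: 4.8
tcp_pos: [0.43, 0.0784, 0.1853]
eef_rot: [0.039, 0.999, 0.0, -0.002]
contact_force: [-11.2, 1.7, 16.6]
grip_width: 0.0309
grip_force: 42.2
```

>>> {"name": "carry_out", "arguments": {"motion": [{"jaw": 0.2, "delta_pos": [0.3, -0.02, 0], "yaw": 0}, {"jaw": 0.2, "delta_pos": [0.6, -0.05, 0], "yaw": 0}, {"jaw": 0.2, "delta_pos": [0.9, -0.07, 0], "yaw": 0}, {"jaw": 0.2, "delta_pos": [1.2, -0.09, 0], "yaw": 0}, {"jaw": 0.2, "delta_pos": [1.2, -0.09, 0], "yaw": 0}]}}

```text
time_s: 5.3
tcp_pos: [0.4439, 0.0775, 0.1853]
eef_rot: [0.039, 0.999, 0.0, 0.0]
contact_force: [-3.2, 0.1, 6.5]
grip_width: 0.0314
grip_force: 40.9
```

```bash
python3 w.py top4
```

```text
5.3 [0.4439 0.0775 0.1853] [-3.2  0.1  6.5] 40.91627061367035
brown [289 170   9  12  81] [293.27160494 174.62962963]
top end in stand -0.10662165454408888 0.0857784454218254
white n 44 x mean 0.0325 min 0.0191 max 0.0483 green range -0.0739 0.0563
```

>>> {"name": "carry_out", "arguments": {"motion": [{"jaw": 0.2, "delta_pos": [0.3, -0.02, 0.05], "yaw": 0}, {"jaw": 0.2, "delta_pos": [0.6, -0.05, 0.05], "yaw": 0}, {"jaw": 0.2, "delta_pos": [0.9, -0.07, 0.05], "yaw": 0}, {"jaw": 0.2, "delta_pos": [1.2, -0.09, 0.05], "yaw": 0}, {"jaw": 0.2, "delta_pos": [1.2, -0.09, 0.05], "yaw": 0}]}}

```text
time_s: 5.85
tcp_pos: [0.454, 0.0768, 0.1853]
eef_rot: [0.039, 0.999, 0.0, -0.002]
contact_force: [-6.2, 1.2, 8.1]
grip_width: 0.0318
grip_force: 41.3
```

```bash
python3 w.py top5
```

```text
5.85 [0.454  0.0768 0.1853] [-6.2  1.2  8.1] 41.285839676856995
brown [290 170   9   8  49] [293.30612245 172.57142857]
top end in stand -0.10652002591275714 0.0839400185067523
white n 46 x mean 0.0324 min 0.0191 max 0.0483 green range -0.0739 0.0563
```

>>> {"name": "carry_out", "arguments": {"motion": [{"jaw": 0.2, "delta_pos": [0.3, -0.02, 0.0], "yaw": 0}, {"jaw": 0.2, "delta_pos": [0.6, -0.05, 0.0], "yaw": 0}, {"jaw": 0.2, "delta_pos": [0.9, -0.07, 0.0], "yaw": 0}, {"jaw": 0.2, "delta_pos": [1.2, -0.09, 0.0], "yaw": 0}, {"jaw": 0.2, "delta_pos": [1.2, -0.09, 0.0], "yaw": 0}]}}

```text
time_s: 6.4
tcp_pos: [0.4585, 0.0761, 0.185]
eef_rot: [0.038, 0.999, 0.001, -0.011]
contact_force: [-25.0, 4.5, 32.4]
grip_width: 0.0318
grip_force: 44.7
```

```bash
python3 w.py top6
```

```text
6.4 [0.4585 0.0761 0.185 ] [-25.    4.5  32.4] 44.713075160980225
brown [290 170   8   4  17] [292.47058824 171.05882353]
top end in stand -0.10662165454408888 0.0857784454218254
white n 44 x mean 0.0312 min 0.0161 max 0.0451 green range -0.0743 0.0563
```

>>> {"name": "carry_out", "arguments": {"motion": [{"jaw": 0.2, "delta_pos": [-0.2, 0, 0.05], "yaw": 0}, {"jaw": 0.2, "delta_pos": [-0.2, 0, 0.1], "yaw": 0}, {"jaw": 0.2, "delta_pos": [-0.2, 0, 0.15], "yaw": 0}, {"jaw": 0.2, "delta_pos": [-0.2, 0, 0.2], "yaw": 0}, {"jaw": 0.2, "delta_pos": [-0.2, 0, 0.2], "yaw": 0}]}}

```text
time_s: 6.95
tcp_pos: [0.4633, 0.0757, 0.1861]
eef_rot: [0.039, 0.999, -0.0, -0.003]
contact_force: [-4.8, 1.0, -4.7]
grip_width: 0.0316
grip_force: 40.1
```

```bash
python3 w.py top7
```

```text
6.95 [0.4633 0.0757 0.1861] [-4.8  1.  -4.7] 40.06069600582123
top end in stand -0.10662165454408888 0.0857784454218254
white n 46 x mean 0.0236 min 0.0085 max 0.0379 green range -0.0743 0.0563
```

>>> {"name": "carry_out", "arguments": {"motion": [{"jaw": 0.2, "delta_pos": [0.2, -0.02, 0.0], "yaw": 0}, {"jaw": 0.2, "delta_pos": [0.5, -0.04, 0.0], "yaw": 0}, {"jaw": 0.2, "delta_pos": [0.8, -0.06, 0.0], "yaw": 0}, {"jaw": 0.2, "delta_pos": [1.0, -0.08, 0.0], "yaw": 0}, {"jaw": 0.2, "delta_pos": [1.0, -0.08, 0.0], "yaw": 0}]}}

```text
time_s: 7.5
tcp_pos: [0.4757, 0.075, 0.1871]
eef_rot: [0.039, 0.999, -0.0, 0.0]
contact_force: [-3.4, 0.4, -5.0]
grip_width: 0.0315
grip_force: 40.0
```

```bash
python3 w.py top8
```

```text
7.5 [0.4757 0.075  0.1871] [-3.4  0.4 -5. ] 39.98962461948395
white n 47 x mean 0.0083 min -0.0060 max 0.0235 green range -0.0707 0.0563
```

>>> {"name": "carry_out", "arguments": {"motion": [{"jaw": 0.2, "delta_pos": [0, 0, -0.05], "yaw": 0}, {"jaw": 0.2, "delta_pos": [0.2, -0.02, -0.1], "yaw": 0}, {"jaw": 0.2, "delta_pos": [0.5, -0.04, -0.12], "yaw": 0}, {"jaw": 0.2, "delta_pos": [0.8, -0.06, -0.12], "yaw": 0}, {"jaw": 0.2, "delta_pos": [0.8, -0.06, -0.12], "yaw": 0}]}}

```text
time_s: 8.05
tcp_pos: [0.4833, 0.0745, 0.1862]
eef_rot: [0.039, 0.999, 0.0, 0.0]
contact_force: [-4.1, 0.1, -4.2]
grip_width: 0.0313
grip_force: 40.2
```

```bash
python3 w.py top9
```

```text
8.05 [0.4833 0.0745 0.1862] [-4.1  0.1 -4.2] 40.222540497779846
white n 47 x mean 0.0049 min -0.0096 max 0.0199 green range -0.0739 0.0563
```

>>> {"name": "carry_out", "arguments": {"motion": [{"jaw": 0.2, "delta_pos": [0, 0, -0.03], "yaw": 0}, {"jaw": 0.2, "delta_pos": [0.2, -0.02, -0.06], "yaw": 0}, {"jaw": 0.2, "delta_pos": [0.4, -0.03, -0.1], "yaw": 0}, {"jaw": 0.2, "delta_pos": [0.6, -0.05, -0.1], "yaw": 0}, {"jaw": 0.2, "delta_pos": [0.6, -0.05, -0.1], "yaw": 0}]}}

```text
time_s: 8.6
tcp_pos: [0.4885, 0.074, 0.1853]
eef_rot: [0.039, 0.999, 0.0, -0.001]
contact_force: [-7.4, 0.2, 1.0]
grip_width: 0.031
grip_force: 40.8
```

```bash
python3 w.py top10
```

```text
8.6 [0.4885 0.074  0.1853] [-7.4  0.2  1. ] 40.75689375400543
white n 47 x mean 0.0015 min -0.0132 max 0.0163 green range -0.0735 0.0563
```

>>> {"name": "carry_out", "arguments": {"motion": [{"jaw": 0.2, "delta_pos": [0.2, -0.02, 0], "yaw": 0}, {"jaw": 0.2, "delta_pos": [0.4, -0.03, 0], "yaw": 0}, {"jaw": 0.2, "delta_pos": [0.6, -0.05, 0], "yaw": 0}, {"jaw": 0.2, "delta_pos": [0.8, -0.06, 0], "yaw": 0}, {"jaw": 0.2, "delta_pos": [0.8, -0.06, 0], "yaw": 0}]}}

```text
time_s: 9.15
tcp_pos: [0.4969, 0.0734, 0.1853]
eef_rot: [0.039, 0.999, 0.0, -0.0]
contact_force: [-6.3, 0.7, 0.1]
grip_width: 0.0315
grip_force: 40.6
```

```bash
python3 w.py top11
```

```text
9.15 [0.4969 0.0734 0.1853] [-6.3  0.7  0.1] 40.64320385456085
white n 46 x mean -0.0054 min -0.0203 max 0.0091 green range -0.0733 0.0589
```

>>> {"name": "carry_out", "arguments": {"motion": [{"jaw": 0.2, "delta_pos": [0.15, -0.01, 0], "yaw": 0}, {"jaw": 0.2, "delta_pos": [0.25, -0.02, 0], "yaw": 0}, {"jaw": 0.2, "delta_pos": [0.25, -0.02, 0], "yaw": 0}, {"jaw": 0.2, "delta_pos": [0.25, -0.02, 0], "yaw": 0}, {"jaw": 0.2, "delta_pos": [0.25, -0.02, 0], "yaw": 0}]}}

```text
time_s: 9.7
tcp_pos: [0.4992, 0.0733, 0.1852]
eef_rot: [0.039, 0.999, 0.0, -0.0]
contact_force: [-6.6, 0.6, 0.2]
grip_width: 0.0315
grip_force: 40.7
```

>>> {"name": "carry_out", "arguments": {"motion": [{"jaw": 0.2, "delta_pos": [0, 0, 0], "yaw": 0}, {"jaw": 0.4, "delta_pos": [0, 0, 0], "yaw": 0}, {"jaw": 0.6, "delta_pos": [0, 0, 0], "yaw": 0}, {"jaw": 0.7, "delta_pos": [0, 0, 0], "yaw": 0}, {"jaw": 0.7, "delta_pos": [0, 0, 0], "yaw": 0}]}}

```text
time_s: 10.2
tcp_pos: [0.5007, 0.0733, 0.1856]
eef_rot: [0.039, 0.999, 0.0, 0.001]
contact_force: [0.4, 0.2, -0.6]
grip_width: 0.06
grip_force: 0.0
```

```bash
python3 w.py top12
python3 - <<'E'
import cv2
p=cv2.imread('pics/top12.png')[100:180,275:365];cv2.imwrite('pics/c5.png',cv2.resize(p,None,fx=7,fy=7,interpolation=cv2.INTER_CUBIC))
E
```

```text
10.2 [0.5007 0.0733 0.1856] [ 0.4  0.2 -0.6] 0.0
white n 44 x mean -0.0083 min -0.0237 max 0.0055 green range -0.0705 0.0589
```

View pics/c5.png

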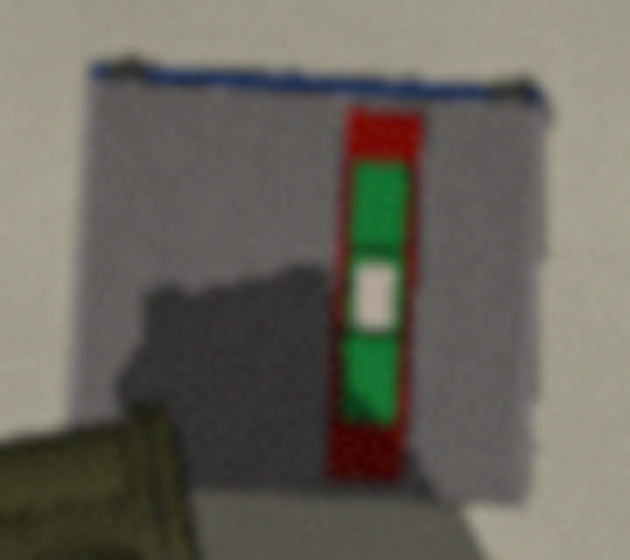

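The bubble spans crop rows 262–330, between the lines at about 251 and 333, so it may sit slightly low. I'll take a sub-pixel profile of the two lines and the bubble.

```bash
cat > b.py <<'E'
from h import *
import sys
o=np.array([.6702,-.0242]);c,sn=np.cos(.079),np.sin(.079);ex=np.array([c,-sn]);ey=np.array([sn,c])
cal=imaging.calibration('top');K,R,t=map(np.array,(cal['K'],cal['R'],cal['t']))
xs=np.arange(-.075,.06,.0005)
def prof(ps,y0=-.035):
    p=np.mean(ps,0).astype(np.float32); out=[]
    for dy in np.arange(-.006,.0061,.003):
        X=np.c_[o+xs[:,None]*ex+(y0+dy)*ey,np.full(len(xs),.071)]; q=(X@R.T+t)@K.T; q=q[:,:2]/q[:,2:]
        out.append(cv2.remap(p,q[:,0].astype(np.float32)[None],q[:,1].astype(np.float32)[None],cv2.INTER_CUBIC)[0])
    return np.mean(out,0)
ps=[imaging.capture('top')[0] for _ in range(6)]
f=prof(ps); r,g=f[:,0],f[:,1]
th=(r.max()+np.median(r))/2; i=np.flatnonzero(r>th); bc=(xs[i[0]]+xs[i[-1]])/2
print('bubble %.4f %.4f centre %.4f'%(xs[i[0]],xs[i[-1]],bc))
j=np.flatnonzero((xs>xs[i[-1]])&(xs<xs[i[-1]]+.025));k=np.flatnonzero((xs<xs[i[0]])&(xs>xs[i[0]]-.025))
print('lines by green min',xs[k[g[k].argmin()]],xs[j[g[j].argmin()]])
gr=(xs>-.08); G=g>g.max()*.3
print([ (round(float(x),4),int(a),int(b)) for x,a,b in zip(xs,r,g)][60:200:4])
np0=[np.load(f'pics/{q}.npz')['p'] for q in('top0','top2','top3','top4')]
f0=prof(np0); print('before: line near',[(round(float(x),4),int(a)) for x,a in zip(xs,f0[:,1])][70:120:3])
E
python3 b.py
```

```text
bubble -0.0250 0.0075 centre -0.0087
lines by green min -0.028999999999999956 0.015000000000000083
[(-0.045, 21, 116), (-0.043, 20, 116), (-0.041, 20, 116), (-0.039, 20, 117), (-0.037, 19, 116), (-0.035, 18, 113), (-0.033, 18, 103), (-0.031, 24, 94), (-0.029, 42, 89), (-0.027, 71, 96), (-0.025, 101, 113), (-0.023, 133, 136), (-0.021, 151, 149), (-0.019, 165, 159), (-0.017, 167, 160), (-0.015, 169, 161), (-0.013, 168, 159), (-0.011, 167, 159), (-0.009, 166, 159), (-0.007, 166, 159), (-0.005, 167, 159), (-0.003, 169, 160), (-0.001, 169, 160), (0.001, 166, 159), (0.003, 155, 153), (0.005, 135, 144), (0.007, 109, 132), (0.009, 76, 116), (0.011, 50, 101), (0.013, 27, 88), (0.015, 20, 82), (0.017, 17, 86), (0.019, 19, 96), (0.021, 19, 106), (0.023, 19, 112)]
before: line near [(-0.04, 117), (-0.0385, 116), (-0.037, 112), (-0.0355, 107), (-0.034, 100), (-0.0325, 92), (-0.031, 87), (-0.0295, 85), (-0.028, 89), (-0.0265, 96), (-0.025, 104), (-0.0235, 111), (-0.022, 115), (-0.0205, 116), (-0.019, 117), (-0.0175, 116), (-0.016, 116)]
```

The lines are at -29.0 and +15.0 mm, midpoint -7.0, and the bubble is centred at -8.7. That puts it about 1.5 mm off the middle, inside tolerance. Retracting straight up.

>>> {"name": "carry_out", "arguments": {"motion": [{"jaw": 0.7, "delta_pos": [0, 0, 1], "yaw": 0}, {"jaw": 0.7, "delta_pos": [0, 0, 3], "yaw": 0}, {"jaw": 0.7, "delta_pos": [0, 0, 6], "yaw": 0}, {"jaw": 0.7, "delta_pos": [0, 0, 9], "yaw": 0}, {"jaw": 0.7, "delta_pos": [0, 0, 10], "yaw": 0}]}}

```text
time_s: 11.05
tcp_pos: [0.5008, 0.0734, 0.2886]
eef_rot: [0.039, 0.999, 0.001, 0.003]
contact_force: [1.5, 0.8, 0.1]
grip_width: 0.06
grip_force: 0.0
```

>>> {"name": "carry_out", "arguments": {"motion": [{"jaw": 0.7, "delta_pos": [-3, 0, 0], "yaw": 0}, {"jaw": 0.7, "delta_pos": [-7, 0, 0], "yaw": 0}, {"jaw": 0.7, "delta_pos": [-10, 0, 0], "yaw": 0}, {"jaw": 0.7, "delta_pos": [-10, 0, 0], "yaw": 0}, {"jaw": 0.7, "delta_pos": [-10, 0, 0], "yaw": 0}]}}

```text
time_s: 11.55
tcp_pos: [0.3992, 0.0732, 0.2851]
eef_rot: [0.039, 0.999, 0.0, 0.0]
contact_force: [0.7, -0.3, 0.6]
grip_width: 0.06
grip_force: 0.0
```

```bash
python3 b.py | head -2
python3 - <<'E'
from h import *
a,_=snap('side','side9');cv2.imwrite('pics/c6.png',cv2.resize(a[130:260,215:425],None,fx=3.6,fy=3.6,interpolation=cv2.INTER_CUBIC)[:,:,::-1])
E
```

```text
bubble -0.0250 0.0075 centre -0.0087
lines by green min -0.028999999999999956 0.015000000000000083
```

View pics/c6.png

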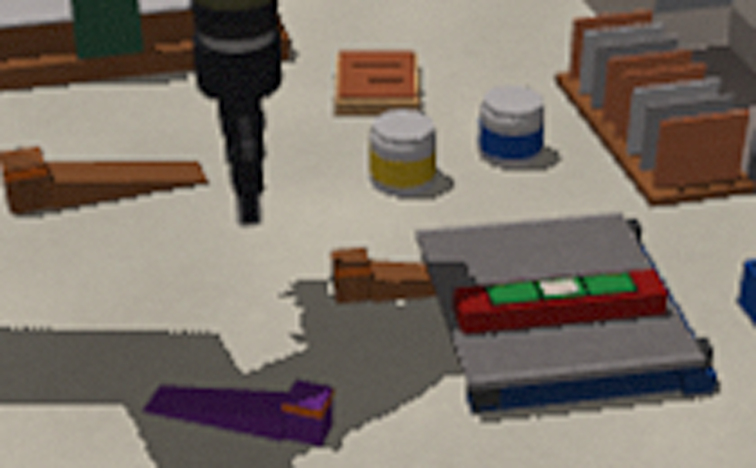

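The wedge lies flat under the corner, with its block at (350,275) outside the slab. The bubble is centred at (560,288), the gripper is clear, and nothing else has moved.

```bash
python3 -c "
from workcell import bot
print(bot.hand_in())"
```

```text
the job is handed in; nothing more can be done
None
```

I handed the job in with the slab level: the bubble is about 1.5 mm from the middle of the lines, the wedge is flat under the low corner and released, and the arm is clear; the hand-in call returned no verdict.

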